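# Load a glass plate from the slide warmer into the viewing stand

## Robot

A 6-joint arm with a two-finger parallel gripper is mounted at the origin on the work surface. World frame = base frame: x ahead of the robot, y to its left, z up, the work surface at z = 0. Lengths are in m, angles in degrees, forces in N, time in s.
With the tool pointing down it reaches from about 0.25 to 0.725 m from the base axis. Payload 9.7 kg.
Tool frame: the origin (TCP) lies at the centre of the arm's flange, where the gripper is bolted on; the fingertips stand 173 mm ahead of it and the grasp point (between the pads) lies 155 mm ahead of it; z points along the fingers, y is the direction in which the jaws open and shut (so a half turn about z gives the same grasp; the last joint's range is limited). The gripper opens to 85 mm and grips with 20 to 120 N. Pads are 22 mm wide; open, the fingers measure 114 mm over their backs; the gripper's body (76 mm by 85 mm) begins 54 mm behind the grasp point. The pads swing forward as they close: fully open they stand 13 mm farther back than shut.
Start: joints at [67.093, 4.979, 10.078, 95.1, 0, 90], TCP at [0.214, 0.507, 0.405] pointing down, gripper open.
Joint ranges: [-179.16, 179.16], [-48.56, 103.87], [-65.8, 70.77], [-126.05, 130.52], [-82.76, 87.17], [-180, 180]. Speed limits (degrees/s): [127.2, 127.2, 147.25, 180, 180, 180].

## Interface

Orientations are given as [roll, pitch, yaw] about the fixed x, y, z axes, in that order (R = Rz(yaw) Ry(pitch) Rx(roll)).
In Python, from station import robot gives the robot as it stands. Calls block until the motion is done:
- robot.goto(position, orientation): joint-space move of the TCP to a pose.
- robot.move_l(position, frame=None, velocity=0.15, stop_force=None): straight line of the TCP; frame=None keeps the orientation; velocity is the mean speed in m/s. With stop_force (N) it stops when the force on the tool has changed by that much, and returns True; else False.
- robot.move_j(angles): joint-space move.
- robot.gripper_to(opening, newtons=None): opening from 0.0 (shut) to 1.0 (fully open); newtons is the grip in N (None keeps the last); returns when the fingers have stopped.
- robot.dwell(seconds).
- robot.solve_ik(position, orientation): joint angles nearest the present ones, or None.
- robot.state(): the state.
- robot.camera(name): name is "side" or "top"; returns the picture (384x512x3 uint8, blue, green, red); there is no depth.
- robot.get_calibration(name): a dict with "fx", "fy", "cx", "cy" (pixels), "k1" (the pictures are not rectified: a ray, as slopes to the right and down, at radius r is drawn at 1 + k1 r^2 times it, then the intrinsics apply), "R" (3x3) and "t" (3): a world point X has camera coordinates R X + t. Camera axes: x right, y down, z forward; pixel columns grow to the right and rows downward; lengths in m; the calibration is good to about 2 mm. A picture is of the moment at which its call begins. get_calibration takes no time and is no camera call.
A pose or a line that the arm cannot do raises robot.IKError and nothing moves.
- robot.hand_in(): hands the job in, once; it reports no verdict.
The state is a dict: "t": time; "joint_positions": joint angles; "qvel": joint speeds; "effort": joint torques, N m; "tcp_pos": TCP position; "ee_rot": TCP orientation; "contact_force": force on the tool from outside, world axes, zero at the start; "wrist_torque": the same for the moment, N m; "width": opening from 0.0 (shut) to 1.0 (fully open).
Only numpy, scipy, OpenCV 4.12 (cv2) and the standard library are available. Lean on these libraries where they do the work, as an engineer would, in place of code of your own. Each camera call takes 0.05 s, during which the arm holds its last target. There are 200 camera calls.

## Task

The glass plate lies flat on the slide warmer between two low side lips, where fingers cannot get at its edges. Pressing only lightly on the glass, slide it along the bed until about a third of its length overhangs the warmer's open front edge, then grip the overhanging end by its two long edges and lift it off. Lay it flat in the channel of the viewing stand, push it gently home against the back stop, and leave it there without disturbing anything else on the bench.

Things in the scene. Friction and masses are not known exactly. Their poses are not given: they have to be found in the camera images.
- plate_center (a point): centre (half-way up) of the loose glass plate, green glass with white frosted bands at both ends: 110 mm long (x), 50 mm wide (y), 3 mm thick, about 40 g. It starts on the warmer's bed, lengthwise. 1 mm too deep is too much force, so feel for contact slowly: 3 to 10 N drags it under a fingertip (which grips it better than the bed does); over 15 N on the warmer or 25 N in the stand breaks it
- warmer_edge (a point): middle of the slide warmer's open front edge, at bed height. The warmer: fixed grey box 200 mm long (x), 92 mm wide, dark flat bed 60 mm above the table on a firm pad that gives 1 mm at 20 N. Site +x runs back along the bed to the rear, -x out over the front edge (roughly to the robot), z up. Lips 6 mm high on both long sides, 62 mm channel between them, open at the front
- stand_stop (a point): foot of the viewing stand's back stop, mid-width, at bed height. The stand: small fixed pedestal, dark bed 60 mm above the table (gives 1 mm at 20 N), reaching from the rigid stop (12 mm high) 75 mm along -x to its open front (roughly to the robot); +x points into the stop. Side walls 5 mm high, 56 mm apart, flared in front. When home the plate touches the stop and sticks out 35 mm in front
- dropper: amber glass dropper bottle with a rubber cap, 32 mm across, 75 mm tall, between the two fixtures; a bystander; origin at the centre of its underside
- marker: black marker pen lying down, 125 mm long, 12 mm thick, between the two fixtures nearer the robot; a bystander; origin at the centre of its underside
- petri: whitish closed petri dish, 64 mm across, 15 mm tall, beyond the fixtures in the middle; a bystander; origin at the centre of its underside
- slidebox: wooden slide box, 100 x 85 x 32 mm, far right; a bystander; origin at the centre of its underside
- forceps: steel forceps lying flat, 110 mm long, 4 mm thick, far left; a bystander; origin at the centre of its underside
- beaker: small glass beaker, 66 mm across, 85 mm tall, far right; a bystander; origin at the centre of its underside
- reagent: amber reagent jar with a black cap, 60 mm across, 130 mm tall, far left; a bystander; origin at the centre of its underside
Mind the look-alikes: they are no part of the job. What is meant by the part that bears plate_center is not purple, and is the smaller of those in its own colour. What is shaped like the part that bears stand_stop but blue is not meant.

How it is judged:
By the outcome, as a careful person would: the job done as asked, in the order asked, and still so for the second after the job is handed in, with the robot touching nothing.
It also fails if it takes over 72 s, if anything falls off the work surface, if the arm or the gripper's body presses on something with over 40 N, if the wrist force passes 120 N, or if a joint passes its speed limit or range.

## Working session

There is one attempt and no reset: what is moved stays moved. The work goes in short steps, each a Python script; the robot and the scene stay as the last script left them, time stands still between calls to the robot, and variables do not carry over. Pictures are saved under pics/ and viewed, about 8 in all and at most 12, crops included, and the job is handed in when it is done.

```bash
mkdir -p pics; ls
cat > h.py <<'E'
import numpy as np, cv2
from station import robot
def ray(name,uv):
    c=robot.get_calibration(name); K=np.array([[c['fx'],0,c['cx']],[0,c['fy'],c['cy']],[0,0,1.]])
    d=np.atleast_2d(np.array(uv,float)); p=(d-[c['cx'],c['cy']])/[c['fx'],c['fy']]
    s=p.copy()
    for _ in range(20): s=p/(1+c['k1']*(s**2).sum(1,keepdims=True))
    R=np.array(c['R']);t=np.array(c['t'])
    return -R.T@t, np.c_[s,np.ones(len(s))]@R
def onz(name,uv,z):
    o,d=ray(name,uv); return o+d*((z-o[2])/d[:,2:])
def proj(name,X):
    c=robot.get_calibration(name); X=np.atleast_2d(X)@np.array(c['R']).T+np.array(c['t'])
    s=X[:,:2]/X[:,2:]; s=s*(1+c['k1']*(s**2).sum(1,keepdims=True))
    return s*[c['fx'],c['fy']]+[c['cx'],c['cy']]
E
python3 - <<'E'
from h import *
np.set_printoptions(precision=4,suppress=True)
for n in('top','side'):
    im=robot.camera(n); cv2.imwrite(f'pics/{n}0.png',im); c=robot.get_calibration(n); o,_=ray(n,[256,192]); print(n,o,c['fx'],c['k1'])
a=[cv2.resize(cv2.imread(f'pics/{n}0.png'),(800,600),interpolation=cv2.INTER_CUBIC) for n in('top','side')]
cv2.imwrite('pics/a.png',a[0]);cv2.imwrite('pics/b.png',a[1])
s=robot.state();print(s)
E
```

```text
pics
top [ 0.4296 -0.0089  1.5855] 487.1755001227619 0.034638303448270125
side [0.2683 0.7781 0.6222] 402.2952908361 0.014010335754881132
{'t': 0.1, 'joint_positions': array([67.0938,  5.0065, 10.0405, 95.0999, -0.0011, 90.0001]), 'qvel': array([-0.0217, -0.0632,  0.1013, -0.0835, -0.0757,  0.0265]), 'effort': array([  0.0002, -52.1562,  46.5653,   0.0159,   0.    ,   0.    ]), 'tcp_pos': array([0.2141, 0.5066, 0.4041]), 'ee_rot': array([-179.9341,    0.0011,  157.0937]), 'contact_force': array([ 0.0411, -0.6624,  0.1007]), 'wrist_torque': array([ 0.0184,  0.0386, -0.0269]), 'width': 0.9996262611919916}
```

View pics/a.png

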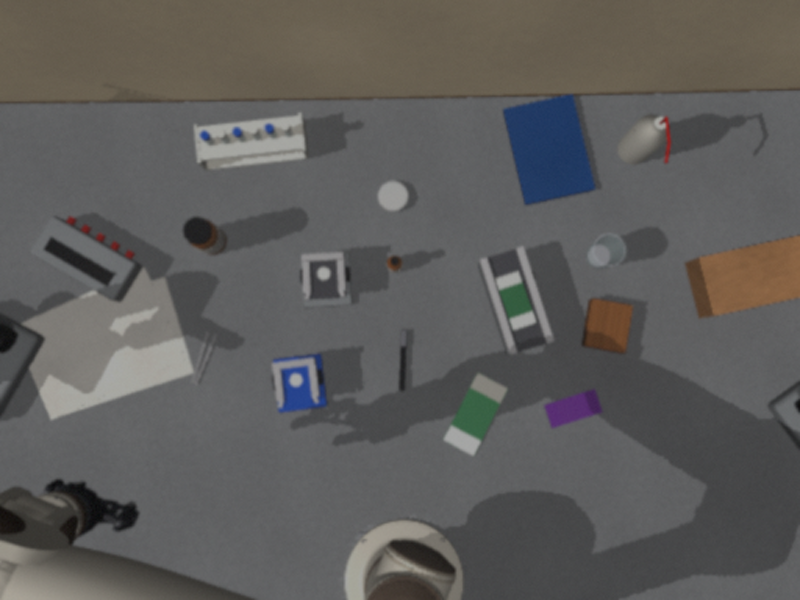

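View pics/b.png

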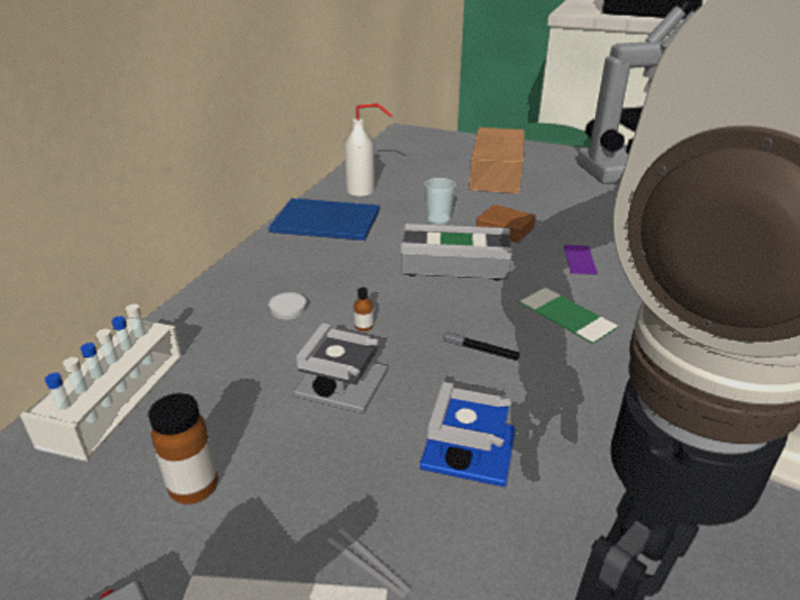

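Run:
```python
from h import *
t=cv2.imread('pics/top0.png');s=cv2.imread('pics/side0.png')
# raw = big*0.64
def crop(im,x,y,w,h): return cv2.convertScaleAbs(cv2.resize(im[y:y+h,x:x+w],(400,300),interpolation=cv2.INTER_CUBIC),alpha=1.5)
c=[crop(t,285,150,100,75),crop(t,170,150,80,60),crop(s,250,130,92,69),crop(s,180,200,80,60)]
cv2.imwrite('pics/c.png',np.vstack([np.hstack(c[:2]),np.hstack(c[2:])]))
```

```text
(no output)
```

View pics/c.png

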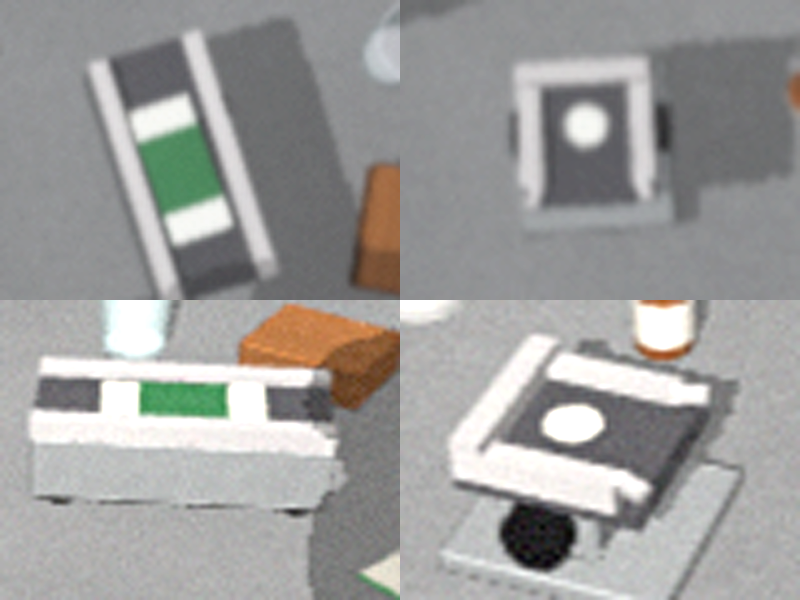

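Run:
```python
from h import *
np.set_printoptions(precision=4,suppress=True)
t=cv2.imread('pics/top0.png');s=cv2.imread('pics/side0.png')
A=lambda p:(np.array(p)+.5)/4+[285,150]-.5
B=lambda p:(np.array(p)-[400,0]+.5)/5+[170,150]-.5
C=lambda p:(np.array(p)-[0,300]+.5)*.23+[250,130]-.5
D=lambda p:(np.array(p)-[400,300]+.5)/5+[180,200]-.5
for n,im,(x,y,w,h) in(('top',t,(285,150,100,75)),('side',s,(250,130,92,69))):
    hsv=cv2.cvtColor(im,cv2.COLOR_BGR2HSV); m=cv2.inRange(hsv,(45,90,20),(85,255,255)); k=np.zeros_like(m);k[y:y+h-8,x:x+w]=1;m*=k
    q=np.argwhere(m)[:,::-1]; print(n,'green',len(q),onz(n,q.mean(0),.063))
    P=onz(n,q,.063); v=np.linalg.svd(P[:,:2]-P[:,:2].mean(0))[2][0];print(' yaw',np.degrees(np.arctan2(v[1],v[0]))%180)
    mm=cv2.inRange(hsv,(0,0,0),(180,255,255))
pr=lambda l,*a:print(l,'\n',onz(*a))
pr('plate corners RL RR FR FL','top',A([(130,112),(190,93),(233,228),(172,245)]),.063)
pr('lip outer RL RR, FR','top',A([(88,65),(202,30),(277,272)]),.066)
pr('lip inner RL RR, FR FL','top',A([(107,60),(183,36),(258,278),(178,292)]),.066)
pr('bed front FL FR','top',A([(180,293),(258,270)]),.06)
pr('side far-lip top outer rear, front; near lip outer top rear, front','side',C([(42,357),(330,370),(32,420),(332,447)]),.066)
pr('side plate ends (mid height of visible): rear x, front x','side',C([(102,397),(267,401)]),.063)
pr('stand top: stop top inner L R; ','top',B([(543,83),(634,82)]),.072)
pr('stand top: stop outer L R; ','top',B([(515,65),(649,57)]),.072)
pr('stand top: walls inner L rear/front, R rear/front','top',B([(543,88),(543,180),(632,85),(635,180)]),.065)
pr('stand bed front L R','top',B([(542,207),(636,203)]),.06)
pr('stand side: stop top corners outerNear, outerFar, inner near, inner far ','side',D([(450,450-7),(538,335),(482,455),(556,347)]),.072)
pr('stand side bed: foot of stop near/far','side',D([(494,452),(548,377)]),.06)
pr('bed front far','side',D([(708,412)]),.06)
```

```text
top green 259 [[ 0.5571 -0.2342  0.063 ]]
 yaw 17.58174566692537
side green 134 [[ 0.5557 -0.2324  0.063 ]]
 yaw 12.329733884859905
plate corners RL RR FR FL 
 [[ 0.6029 -0.1964  0.063 ]
 [ 0.6171 -0.2438  0.063 ]
 [ 0.5104 -0.2743  0.063 ]
 [ 0.4978 -0.2264  0.063 ]]
lip outer RL RR, FR 
 [[ 0.6402 -0.164   0.066 ]
 [ 0.6664 -0.2542  0.066 ]
 [ 0.4754 -0.3069  0.066 ]]
lip inner RL RR, FR FL 
 [[ 0.6439 -0.179   0.066 ]
 [ 0.6619 -0.2391  0.066 ]
 [ 0.471  -0.292   0.066 ]
 [ 0.4611 -0.2296  0.066 ]]
bed front FL FR 
 [[ 0.4604 -0.232   0.06  ]
 [ 0.4774 -0.2933  0.06  ]]
side far-lip top outer rear, front; near lip outer top rear, front 
 [[ 0.664  -0.2499  0.066 ]
 [ 0.472  -0.3052  0.066 ]
 [ 0.6371 -0.1625  0.066 ]
 [ 0.4457 -0.2005  0.066 ]]
side plate ends (mid height of visible): rear x, front x 
 [[ 0.607  -0.215   0.063 ]
 [ 0.5019 -0.2508  0.063 ]]
stand top: stop top inner L R;  
 [[0.6439 0.176  0.072 ]
 [0.6436 0.119  0.072 ]]
stand top: stop outer L R;  
 [[0.6555 0.1934 0.072 ]
 [0.6593 0.1095 0.072 ]]
stand top: walls inner L rear/front, R rear/front 
 [[0.6417 0.1769 0.065 ]
 [0.5836 0.1772 0.065 ]
 [0.6427 0.1209 0.065 ]
 [0.5826 0.1196 0.065 ]]
stand bed front L R 
 [[0.567  0.1786 0.06  ]
 [0.5686 0.1195 0.06  ]]
stand side: stop top corners outerNear, outerFar, inner near, inner far  
 [[0.6523 0.1974 0.072 ]
 [0.6538 0.112  0.072 ]
 [0.6355 0.1995 0.072 ]
 [0.6417 0.1174 0.072 ]]
stand side bed: foot of stop near/far 
 [[0.6396 0.1831 0.06  ]
 [0.6426 0.1254 0.06  ]]
bed front far 
 [[0.5634 0.1221 0.06  ]]
```

```bash
cat >> h.py <<'E'
np.set_printoptions(precision=4,suppress=True)
def st(l=''):
    s=robot.state(); print(l,'t%.2f'%s['t'],s['tcp_pos'],s['ee_rot'],'F',s['contact_force'],'w%.3f'%s['width']); return s
YW=16.; ux=np.array([np.cos(np.radians(YW)),np.sin(np.radians(YW)),0])
E
python3 - <<'E'
from h import *
# stand bed/light bits, subpixel yaw from dark bed mask in both views
t=cv2.imread('pics/top0.png')
p=np.array([.557,-.235,.33]); 
print(robot.solve_ik(p,[180,0,YW]),robot.solve_ik(p,[180,0,YW-180]))
robot.gripper_to(0.0,20)
robot.goto([.557,-.235,.33],[180,0,YW]); st()
robot.move_l([.557,-.235,.243],velocity=.12); robot.dwell(.2); f0=st('pre')['contact_force']
print(robot.move_l([.557,-.235,.232],velocity=.005,stop_force=3)); st(); robot.dwell(.2); st('post')
E
```

```text
[-22.875   11.6302   9.2393  87.609    0.     141.125 ] [-22.875   11.6302   9.2393  87.609    0.     -38.875 ]
 t3.75 [ 0.5573 -0.2343  0.3301] [179.9961  -0.0108  16.078 ] F [-0.0068  0.0413  0.3362] w-0.000
pre t4.83 [ 0.5572 -0.2351  0.2439] [179.9476  -0.0614  15.9997] F [ 0.0905  0.1323 -0.5323] w0.003
True
 t6.17 [ 0.557  -0.235   0.2361] [179.9981  -0.0009  15.9982] F [-0.1503 -0.3538  5.1174] w0.004
post t6.38 [ 0.557  -0.235   0.2361] [179.9995   0.0009  15.9988] F [-0.0156  0.1322  5.2463] w0.001
```

Run:
```python
from h import *
p0=np.array([.557,-.235,robot.state()['tcp_pos'][2]]); z=p0[2]
for d in (8,20,32,44,56,68,78):
    q=p0-ux*d*1e-3; q[2]=z
    hit=robot.move_l(q,velocity=.02,stop_force=6); s=st(f'{d} {hit}')
    if hit: break
    z+=np.clip((s['contact_force'][2]-5.5)*4e-5,-1e-4,1e-4)
im=robot.camera('top');sd=robot.camera('side')
a=cv2.resize(im[150:225,285:385],(400,300),interpolation=cv2.INTER_CUBIC);b=cv2.resize(sd[130:199,250:342],(400,300),interpolation=cv2.INTER_CUBIC)
cv2.imwrite('pics/d.png',cv2.convertScaleAbs(np.hstack([a,b]),alpha=1.5))
```

```text
8 False t6.92 [ 0.549  -0.2373  0.2361] [-179.9535    0.0949   15.9838] F [-0.9543 -0.2035  5.2773] w-0.003
20 False t7.67 [ 0.5375 -0.2406  0.2361] [-179.9529    0.0995   15.987 ] F [ 0.074  -0.0649  6.2876] w0.003
32 False t8.42 [ 0.526  -0.2439  0.2361] [-179.9534    0.1052   15.9872] F [-0.2504 -0.3894  5.6028] w-0.000
44 False t9.17 [ 0.5144 -0.2472  0.2361] [-179.9508    0.1051   15.9869] F [-0.1829  0.7277  4.9073] w0.002
56 False t9.92 [ 0.5029 -0.2505  0.2361] [-179.9498    0.1073   15.9865] F [-0.1227 -0.0086  5.5921] w0.001
68 False t10.67 [ 0.4914 -0.2538  0.2361] [-179.9512    0.1068   15.9853] F [-0.7402 -0.0492  5.7192] w0.001
78 False t11.32 [ 0.4817 -0.2566  0.2361] [-179.9484    0.1068   15.9842] F [-1.193   0.2785  5.4652] w-0.003
```

View pics/d.png

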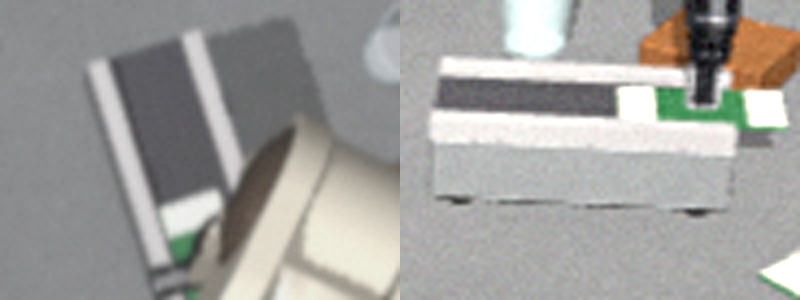

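Run:
```python
from h import *
C=lambda p:(np.array(p)-[400,0]+.5)*.23+[250,130]-.5
P=onz('side',C([(782,90),(788,128),(618,87),(620,120),(745,100)]),.063);print(P)
e=np.array([.465,-.263,.0]); print('along from edge',(P-e)@ux, 'lateral',(P-e)@[-ux[1],ux[0],0])
print('expected centre',(np.array([.4817,-.2566,0])-e)@ux)
L=onz('side',C([(735,122),(437,108),(733,75)]),.066);print((L-e)@ux)
```

```text
[[ 0.4333 -0.2951  0.063 ]
 [ 0.4184 -0.244   0.063 ]
 [ 0.5382 -0.258   0.063 ]
 [ 0.5238 -0.2136  0.063 ]
 [ 0.4534 -0.2717  0.063 ]]
along from edge [-0.0393 -0.0396  0.0718  0.0701 -0.0135] lateral [-0.0221  0.0311 -0.0153  0.0313 -0.0051]
expected centre 0.017817149399398716
[-0.0048  0.1914 -0.0066]
```

Run:
```python
from h import *
s=robot.state()['tcp_pos']
robot.move_l([s[0],s[1],.245],velocity=.03); robot.move_l([s[0],s[1],.30],velocity=.12)
G=np.array([.4817,-.2566,0])-ux*.0408
robot.move_l([G[0],G[1],.30],velocity=.1)
robot.gripper_to(1.0,20)
print(robot.move_l([G[0],G[1],.2135],velocity=.05,stop_force=5)); st('down')
im=robot.camera('side')
robot.gripper_to(0.45,20); st('grip')
im2=robot.camera('side')
f=lambda i:cv2.resize(i[120:210,255:375],(400,300),interpolation=cv2.INTER_CUBIC)
cv2.imwrite('pics/e.png',cv2.convertScaleAbs(np.hstack([f(im),f(im2)]),alpha=1.5))
```

```text
False
down t15.69 [ 0.4426 -0.2679  0.2138] [-179.9725    0.0415   16.0001] F [ 0.5197 -0.9911  0.3643] w0.998
grip t16.16 [ 0.4425 -0.2678  0.2136] [-179.9583    0.0542   15.9992] F [-0.7098  0.0664  1.8004] w0.575
```

View pics/e.png

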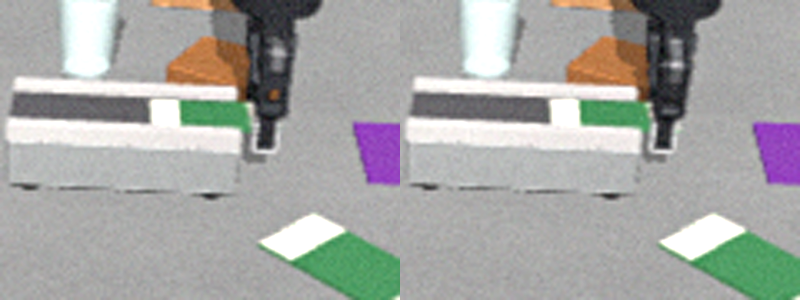

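Run:
```python
from h import *
s=robot.state()['tcp_pos']
robot.move_l([s[0],s[1],.225],velocity=.04); robot.move_l([s[0],s[1],.34],velocity=.12); st('lift')
S=np.array([.6425,.148,0]); a=np.radians(1.5); sx=np.array([np.cos(a),np.sin(a),0])
H=S-sx*.110
robot.goto([H[0],H[1],.34],[180,0,1.5]); st('over')
robot.move_l([H[0],H[1],.245],velocity=.1); robot.dwell(.3); st('hover')
im=robot.camera('top');sd=robot.camera('side')
cv2.imwrite('pics/top1.png',im);cv2.imwrite('pics/side1.png',sd)
f=lambda i,x,y,w,h:cv2.resize(i[y:y+h,x:x+w],(400,300),interpolation=cv2.INTER_CUBIC)
cv2.imwrite('pics/f.png',cv2.convertScaleAbs(np.hstack([f(im,170,150,80,60),f(sd,180,180,120,90)]),alpha=1.5))
```

```text
lift t17.76 [ 0.4424 -0.2678  0.3391] [-179.8971    0.1093   15.9964] F [-0.3444 -0.1292 -1.036 ] w0.576
over t22.06 [0.5326 0.145  0.34  ] [-180.       -0.0026    1.4763] F [ 0.5105  0.4601 -0.8501] w0.574
hover t23.46 [0.5326 0.1452 0.2453] [-179.991    -0.032     1.5014] F [ 0.3181  0.1832 -0.1681] w0.581
```

View pics/f.png

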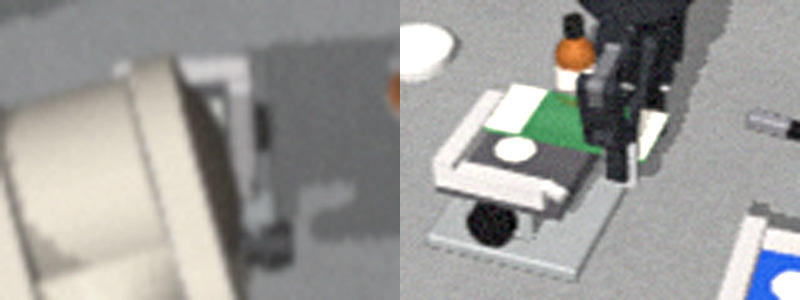

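Run:
```python
from h import *
D=lambda p:(np.array(p)-[400,300]+.5)/5+[180,200]-.5
B=lambda p:(np.array(p)-[400,0]+.5)/5+[170,150]-.5
F=lambda p:(np.array(p)-[400,0]+.5)*.3+[180,180]-.5
print('plate',onz('side',F([(525,84),(487,130),(668,112),(650,158)]),.0947))
print('near wall inner top',onz('side',D([(497,452),(600,480)]),.065))
print('far wall inner foot',onz('side',D([(548,377),(685,405)]),.06))
print('spot',onz('side',D([574,424]),.06),onz('top',B([586,126]),.06))
print('top right wall inner top',onz('top',B([(632,88),(636,180)]),.065),'left',onz('top',B([(541,88),(542,180)]),.065))
print('top right wall outer top',onz('top',B([(650,60),(656,185)]),.065),'left outer',onz('top',B([(514,65),(523,200)]),.066))
```

```text
plate [[0.6202 0.1253 0.0947]
 [0.6204 0.18   0.0947]
 [0.5192 0.119  0.0947]
 [0.5123 0.1679 0.0947]]
near wall inner top [[0.6351 0.1879 0.065 ]
 [0.585  0.1884 0.065 ]]
far wall inner foot [[0.6426 0.1254 0.06  ]
 [0.5751 0.1213 0.06  ]]
spot [[0.6157 0.1523 0.06  ]] [[0.6178 0.1505 0.06  ]]
top right wall inner top [[0.6408 0.1209 0.065 ]
 [0.5826 0.119  0.065 ]] left [[0.6417 0.1781 0.065 ]
 [0.5836 0.1779 0.065 ]]
top right wall outer top [[0.6584 0.1094 0.065 ]
 [0.5793 0.1064 0.065 ]] left outer [[0.6564 0.1949 0.066 ]
 [0.5711 0.1897 0.066 ]]
```

Run:
```python
from h import *
S=np.array([.6425,.151,0]); a=np.radians(2.2); sx=np.array([np.cos(a),np.sin(a),0])
H=S-sx*.110
robot.move_l([H[0],H[1],.2235],frame=[180,0,2.2],velocity=.04); robot.dwell(.2); st('hover')
sd0=robot.camera('side')
print(robot.move_l([H[0],H[1],.2125],velocity=.008,stop_force=3)); st('down')
sd=robot.camera('side')
f=lambda i,x,y,w,h:cv2.resize(i[y:y+h,x:x+w],(400,300),interpolation=cv2.INTER_CUBIC)
cv2.imwrite('pics/g.png',cv2.convertScaleAbs(np.hstack([f(sd0,180,190,100,75),f(sd,180,190,100,75)]),alpha=1.5))
```

```text
hover t24.45 [0.5327 0.1468 0.2238] [-179.9936   -0.0251    2.1954] F [-0.2121  0.7595  0.5106] w0.578
True
down t25.86 [0.5326 0.1468 0.2125] [-179.9985    0.0045    2.2009] F [-0.0562  0.9395  2.8332] w0.574
```

View pics/g.png

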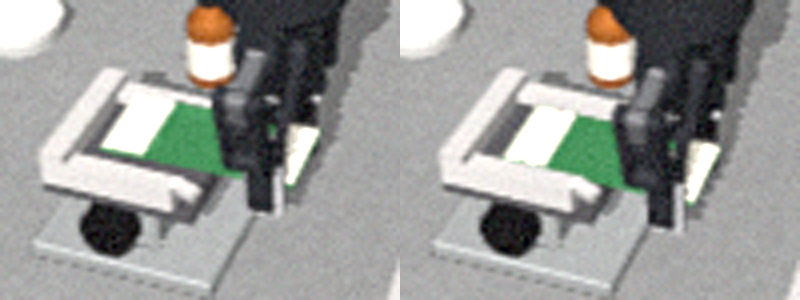

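Run:
```python
from h import *
a=np.radians(2.2); sx=np.array([np.cos(a),np.sin(a),0])
p=robot.state()['tcp_pos']; p[2]=.2126
print(robot.move_l(p+sx*.025,velocity=.012,stop_force=4)); s=st('push')
print('advanced',(s['tcp_pos']-p)@sx)
sd=robot.camera('side')
f=lambda i,x,y,w,h:cv2.resize(i[y:y+h,x:x+w],(400,300),interpolation=cv2.INTER_CUBIC)
cv2.imwrite('pics/h.png',cv2.convertScaleAbs(f(sd,180,190,100,75),alpha=1.5))
```

```text
True
push t26.86 [0.5407 0.1471 0.2123] [179.9864   0.0735   2.1984] F [ 1.8418 -0.5923  3.0661] w0.578
advanced 0.008133965226367059
```

View pics/h.png

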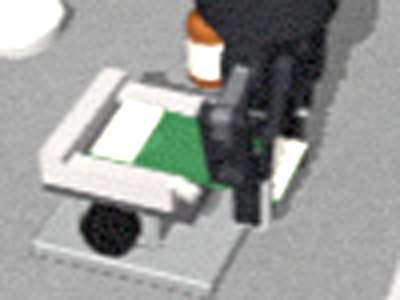

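Run:
```python
from h import *
a=np.radians(2.2); sx=np.array([np.cos(a),np.sin(a),0])
p=robot.state()['tcp_pos']; p[2]=.2126; q0=p.copy()
for i in range(4):
    h=robot.move_l(q0+sx*.02,velocity=.012,stop_force=5); s=st(f'push {h}'); robot.dwell(.15); s=st(' settled')
    print('advanced',(s['tcp_pos']-q0)@sx, 'Fx',s['contact_force']@sx)
    if s['contact_force']@sx<-3 or not h: break
sd=robot.camera('side')
f=lambda i,x,y,w,h:cv2.resize(i[y:y+h,x:x+w],(600,450),interpolation=cv2.INTER_CUBIC)
cv2.imwrite('pics/i.png',cv2.convertScaleAbs(f(sd,180,190,100,75),alpha=1.5))
```

```text
push True t27.41 [0.5415 0.1472 0.212 ] [179.9964   0.2307   2.2243] F [-1.3976  0.8882  4.9819] w0.579
 settled t27.56 [0.5415 0.1471 0.2121] [179.9942   0.2176   2.2196] F [-1.3496 -0.0179  3.6807] w0.575
advanced 0.0008487886658072772 Fx -1.3492757070281913
push True t28.34 [0.5486 0.1475 0.2123] [-179.9886    0.2556    2.225 ] F [-0.9445  0.5552  5.3541] w0.579
 settled t28.49 [0.5485 0.1475 0.2124] [-179.9905    0.2404    2.2251] F [-0.7055  0.2955  5.1475] w0.576
advanced 0.007893199141875364 Fx -0.6935979668072718
push True t28.84 [0.5489 0.1475 0.2123] [-179.9849    0.3706    2.2351] F [-1.8292 -0.5808  5.0517] w0.579
 settled t28.99 [0.5489 0.1475 0.2123] [-179.988     0.3617    2.2361] F [-1.7827  0.9246  4.3099] w0.579
advanced 0.008247645903153635 Fx -1.7458926394952075
push True t29.31 [0.5491 0.1475 0.2123] [-179.9832    0.4706    2.2455] F [-1.9609 -0.9382  5.6477] w0.577
 settled t29.46 [0.5491 0.1475 0.2123] [-179.9852    0.4633    2.2451] F [-1.5602 -0.0594  5.2867] w0.580
advanced 0.008513219659941638 Fx -1.561348318524821
```

View pics/i.png

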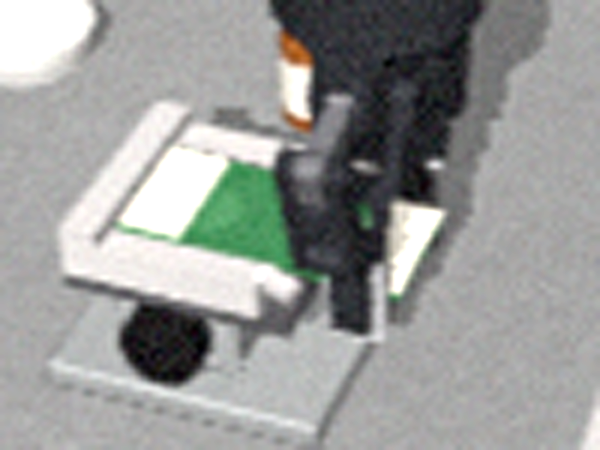

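Run:
```python
from h import *
F=lambda p:(np.array(p)+.5)/6+[180,190]-.5
print(onz('side',F([(120,228),(185,146),(398,294),(445,208)]),.063))
a=np.radians(2.2); sx=np.array([np.cos(a),np.sin(a),0]); O=[180,0,2.2]
p=robot.state()['tcp_pos']; q=p-sx*.0013; q[2]=p[2]+.0004
robot.move_l(q,frame=O,velocity=.01); robot.dwell(.2); st('relaxed')
robot.gripper_to(1.0,20); st('open')
u=q.copy(); u[2]=.29; robot.move_l(u,frame=O,velocity=.08)
b=u-sx*.055; robot.move_l(b,velocity=.1); robot.gripper_to(0.,20)
im=robot.camera('side'); tp=robot.camera('top')
f=lambda i,x,y,w,h:cv2.resize(i[y:y+h,x:x+w],(400,300),interpolation=cv2.INTER_CUBIC)
cv2.imwrite('pics/j.png',cv2.convertScaleAbs(np.hstack([f(im,180,190,100,75),f(tp,170,150,80,60)]),alpha=1.5))
st()
```

```text
[[0.6392 0.1779 0.063 ]
 [0.6399 0.1241 0.063 ]
 [0.5298 0.1745 0.063 ]
 [0.5325 0.1228 0.063 ]]
relaxed t29.99 [0.5478 0.1474 0.2126] [-179.9997    0.0076    2.1993] F [0.0264 0.0425 2.8109] w0.580
open t30.44 [0.5478 0.1474 0.2126] [179.9951   0.0152   2.1973] F [ 0.1501 -0.1128  0.2265] w0.999
 t33.12 [0.4929 0.1453 0.29  ] [-179.9998   -0.0035    2.2035] F [ 0.5222 -0.2902  0.0874] w-0.001
```

View pics/j.png

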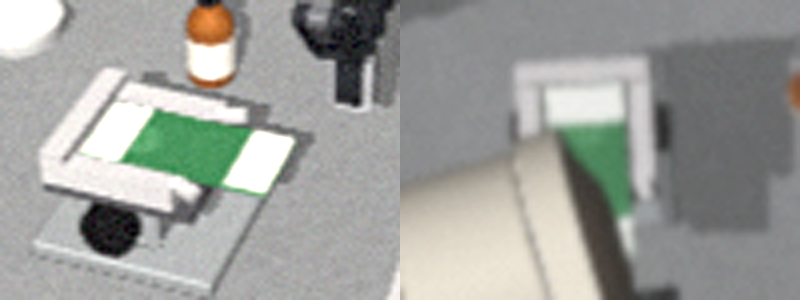

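Run:
```python
from h import *
a=np.radians(2.2); sx=np.array([np.cos(a),np.sin(a),0])
b=np.array([.6425,.151,0])-sx*.1495; b[2]=.226
print(robot.move_l(b,velocity=.08,stop_force=6))
robot.move_l(b+sx*.010,velocity=.04); robot.dwell(.2)
p=robot.state()['tcp_pos']
for i in range(3):
    h=robot.move_l(b+sx*.035,velocity=.008,stop_force=3.5); s=st(f'push {h}'); robot.dwell(.2); s=st(' settled')
    if not h or s['contact_force']@sx<-2: break
im=robot.camera('side'); cv2.imwrite('pics/side3.png',im)
e=s['tcp_pos']
robot.move_l(e-sx*.03,velocity=.06); g=e-sx*.03; g[2]=.32; robot.move_l(g,velocity=.12)
J=robot.state()['joint_positions'].copy(); J[0]-=35
robot.move_j(J); st('clear')
im=robot.camera('side'); tp=robot.camera('top'); cv2.imwrite('pics/top4.png',tp); cv2.imwrite('pics/side4.png',im)
f=lambda i,x,y,w,h:cv2.resize(i[y:y+h,x:x+w],(400,300),interpolation=cv2.INTER_CUBIC)
v=np.hstack([f(im,180,190,100,75),f(tp,170,150,80,60)]); 
w=np.hstack([cv2.resize(im,(400,300)),cv2.resize(tp,(400,300))])
cv2.imwrite('pics/k.png',cv2.convertScaleAbs(np.vstack([v,w]),alpha=1.5))
```

```text
False
push True t36.90 [0.523  0.1464 0.2254] [179.9941   0.1138   2.2044] F [ 0.189   0.5086 -0.4739] w-0.002
 settled t37.10 [0.5229 0.1464 0.2251] [179.9847   0.1378   2.2055] F [-0.775   0.3738 -0.6361] w-0.001
push True t37.41 [0.5234 0.1464 0.2246] [179.9794   0.2552   2.2128] F [-0.5038 -0.0869 -0.5671] w0.002
 settled t37.61 [0.5233 0.1463 0.2243] [179.9674   0.272    2.2102] F [ 0.0347 -0.5043  0.8061] w0.001
push True t37.92 [0.5239 0.1464 0.2241] [179.9688   0.3965   2.2161] F [-0.1891 -0.5048  0.0901] w-0.001
 settled t38.12 [0.5237 0.1463 0.2238] [179.9588   0.4158   2.2147] F [ 0.201  -0.6995  0.3431] w0.000
clear t40.96 [ 0.4878 -0.1636  0.319 ] [179.9586   0.4911 -32.7069] F [-0.0876  0.1234 -0.5665] w0.000
```

View pics/k.png

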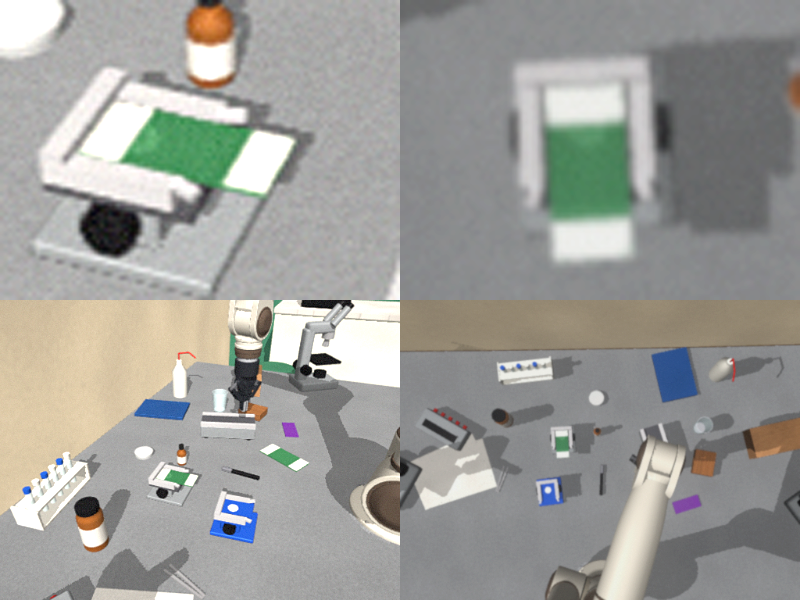

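Run:
```python
from h import *
a=np.radians(2.2); sx=np.array([np.cos(a),np.sin(a),0]); O=[180,0,2.2]
b=np.array([.6425,.151,0])-sx*.1495; b[2]=.32
robot.goto(b,O); b[2]=.226; robot.move_l(b,frame=O,velocity=.1)
s0=b+sx*(.520-b[0]); robot.move_l(s0,frame=O,velocity=.04); robot.dwell(.3)
fx=lambda n=4:np.mean([(robot.dwell(.02),robot.state()['contact_force']@sx)[1] for _ in range(n)])
base=fx(8); print('base',base)
d=0; log=[]
while d<.012:
    d+=.0003; robot.move_l(s0+sx*d,frame=O,velocity=.01); f=fx()-base
    log.append((round(d*1e3,1),round(f,1),round((robot.state()['tcp_pos']-s0)@sx*1e3,2)))
    if f<-4 or robot.state()['t']>56: break
print(log); st()
im=robot.camera('side'); cv2.imwrite('pics/side5.png',im)
```

```text
base 0.2984039477500254
[(0.3, np.float64(-0.2), np.float64(0.3)), (0.6, np.float64(-0.5), np.float64(0.61)), (0.9, np.float64(-0.1), np.float64(0.91)), (1.2, np.float64(0.2), np.float64(1.21)), (1.5, np.float64(-0.3), np.float64(1.52)), (1.8, np.float64(-0.3), np.float64(1.82)), (2.1, np.float64(-0.4), np.float64(2.08)), (2.4, np.float64(-0.7), np.float64(2.4)), (2.7, np.float64(-0.6), np.float64(2.71)), (3.0, np.float64(-0.9), np.float64(2.97)), (3.3, np.float64(-2.6), np.float64(3.14)), (3.6, np.float64(-5.5), np.float64(3.32))]
 t48.39 [0.5233 0.1464 0.2258] [-179.9999    0.0598    2.2037] F [-5.0724  0.4165  0.9212] w0.000
```

Run:
```python
from h import *
a=np.radians(2.2); sx=np.array([np.cos(a),np.sin(a),0]); O=[180,0,2.2]
e=robot.state()['tcp_pos']-sx*.03; e[2]=.226
robot.move_l(e,frame=O,velocity=.05); e[2]=.32; robot.move_l(e,frame=O,velocity=.12)
J=robot.state()['joint_positions'].copy(); J[0]-=35; robot.move_j(J); st('clear')
im=robot.camera('side'); tp=robot.camera('top')
for n,a_,k in(('top',tp,'top'),('side',im,'side')):
    o=cv2.imread(f'pics/{k}0.png'); hsv=cv2.cvtColor(a_,cv2.COLOR_BGR2HSV); m=cv2.inRange(hsv,(45,90,20),(85,255,255))
    x,y,w,h=(170,150,80,60) if n=='top' else (180,190,100,75)
    k2=np.zeros_like(m);k2[y:y+h,x:x+w]=1;q=np.argwhere(m*k2)[:,::-1];print(n,'green centre',len(q),onz(n,q.mean(0),.063))
f=lambda i,x,y,w,h:cv2.resize(i[y:y+h,x:x+w],(400,300),interpolation=cv2.INTER_CUBIC)
v=np.hstack([f(im,180,190,100,75),f(tp,170,150,80,60)])
cv2.imwrite('pics/l.png',cv2.convertScaleAbs(v,alpha=1.5))
```

```text
clear t51.32 [ 0.4875 -0.1632  0.319 ] [179.9974   0.0904 -32.7256] F [0.1073 0.0672 0.4163] w-0.002
top green centre 250 [[0.5888 0.1496 0.063 ]]
side green centre 361 [[0.5856 0.1524 0.063 ]]
```

View pics/l.png

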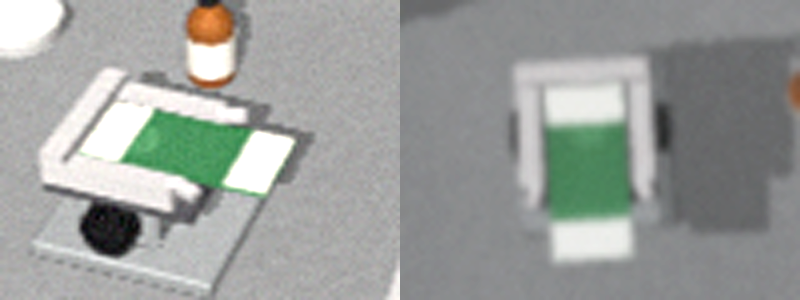

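```bash
python3 -c "
from h import *
print(robot.hand_in()); st()"
```

```text
the job is handed in; nothing more can be done
None
the job is handed in; nothing more can be done
```

The glass plate is lying flat in the viewing stand, pushed home against the back stop. I handed the job in after about 51 s of the 72 s allowed. The hand-in gives no verdict.

- **Slide and lift:** I pressed the plate with about 5 to 6 N and dragged it 78 mm, until about 35–38 mm overhung the front edge. I then gripped the overhang by its long edges at 20 N. The jaws stopped at about 49 mm, which fits the 50 mm plate, and I lifted it off.
- **Placing:** I lowered the plate into the stand's channel until it touched the bed with about 3 N. Pushing it while still gripped kept stopping early, because vertical load built up and the wrist tilted by up to 0.5°. So I released it and pushed its front edge with the closed fingers.
- **Push home:** The first push with the fingers also stopped without a clear force reading. I repeated it in 0.3 mm steps, and the plate met rigid resistance at about 5.5 N.
- **Last checks:** The top view puts the plate's centre at x = 0.589 m, so its rear end is at about 0.644 m. I measured the stop at about 0.643 m. The side view gives the centre as 0.586 m, about 3 mm different, which is close to the 2 mm calibration error. The arm is clear and touching nothing. The bystanders look unmoved by eye in the pictures; I did not measure them.

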